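Pack and press an intercom module in its service frame

ROBOT

A 6-joint arm with a two-finger parallel gripper is mounted at the origin on the work surface. World frame = base frame: x ahead of the robot, y to its left, z up, the work surface at z = 0. Lengths are in m, angles in degrees, forces in N, time in s.
With the tool pointing down it reaches from about 0.35 to 0.875 m from the base axis. Payload 4.2 kg.
Tool frame: the origin (TCP) lies midway between the tips of the shut fingers; the grasp point (between the pads) lies 19 mm behind it; z points along the fingers, y is the line along which they close (so a half turn about z gives the same grasp; the last joint's range is limited). The gripper opens to 87 mm and grips with 3 to 60 N. Pads are 19 mm wide; open, the fingers measure 117 mm over their backs; the gripper's body (75 mm by 190 mm) begins 51 mm behind the grasp point.
Start: joints at [86.379, 22.042, 0.453, 0, -68.411, -14.817], TCP at [0.198, 0.593, 0.223] pointing down, gripper open.
Joint ranges: [-179.83, 179.83], [-69.29, 118.12], [-61.27, 80.66], [-181.25, 117.63], [-171.15, -9.14], [-177.46, 177.46]. Speed limits (degrees/s): [159.86, 159.86, 180, 180, 180, 180].

INTERFACE

Orientations are given as a 3x3 rotation matrix whose columns are the frame's x, y, z axes.
In Python, from station import r, cams gives the robot as it stands.
- The arm moves only by the tool play_rows, never from a script. Its argument "commands" is text: rows parted by semicolons, each of 6 numbers parted by spaces: the shift along the world's x, y, z normalised to -1 to 1, where 1 is 30 mm, then the turn, a rotation vector about the world's x, y, z normalised to -1 to 1, where 1 is 0.15 rad. A call has 1 to 20 rows; each row shifts and turns the commanded pose from where the row before left it; what a row does not reach is not made up. A row lasts 1/10 s, in which the tool goes at most 50 mm and 8.59 degrees, less where a joint would pass 70% of its speed; a pose out of reach is approached as far as the arm can. A call with a number of a shift or a turn outside -1 to 1 is refused whole. A call with a gripper value outside its range is refused whole. "grip" is the finger opening in mm, from 0 to 87, set as the call begins (left out, the last holds). The fingers move at their own pace and stop on an object; the grip force is fixed at half the most. Time passes only in rows, so rows that do not move let the fingers close. It gives the time, the measured TCP pose, the force, the opening and the grip force at its end, in the units of the state.
- r.sense(): the state, without advancing time (a new reading comes with each control period).
- cams.capture(name): name is "side" or "top" or "wrist"; returns (picture, depth): 384x512x3 uint8, blue, green, red; 384x512 float32, m along the optical axis (not along the pixel's ray), 0 where there is no reading.
- cams.camera_info(name): a dict with "mtx" (3x3 intrinsics, pixels), "k1" (the pictures are not rectified: a ray, as slopes to the right and down, at radius r is drawn at 1 + k1 r^2 times it, then the intrinsics apply), "R" (3x3) and "t" (3): a world point X has camera coordinates R X + t. Camera axes: x right, y down, z forward; pixel columns grow to the right and rows downward; lengths in m; the calibration is good to about 2 mm. A picture is of the moment at which its call begins: read the wrist's pose just before it. camera_info takes no time and is no camera call; for the wrist camera it gives the pose at the moment of the call.
- r.finish_job(): hands the job in; it is judged then, once.
The state is a dict: "time_s": time; "joints": joint angles; "joint_velocities": joint speeds; "effort": joint torques, N m; "tcp_pos": TCP position; "ee_rot": TCP orientation; "wrist_force": force on the tool from outside, world axes, zero at the start; "moment": the same for the moment, N m; "gripper_width": opening from 0.0 (shut) to 1.0 (fully open); "gripper_force": force on a finger pad.
Only numpy, scipy, OpenCV 4.12 (cv2) and the standard library are available. Lean on these libraries where they do the work, as an engineer would, in place of code of your own. Each camera call takes 0.05 s, during which the arm holds its last target. There are 200 camera calls.

TASK

On the bench an intercom panel lies face up in its service frame. First swing the frame's support leg outwards until it is fully seated against its end stop, then slide the loose metal spacer down to the bottom of the one gap beside the middle module that is wide enough for it and let it go there. Finally press the springy middle module down flush with its neighbours using the gripper's fingers and finish while still holding it pressed, so that it can be screwed down; leave the belt pack, hand microphone and screwdriver where they are.

Things in the scene. Friction and masses are not known exactly. Their poses are not given: they have to be found in the camera images.
- frame: Dark steel frame fixed on the bench, 122 (its x) by 250 (its y) mm. Origin at the centre of its underside, on the bench; y runs along the row of three modules (centres 79 mm apart), z up. Its floor plate, the bottom of the gaps, is 8 mm above the bench; 20 mm high rails along both long sides, inner faces at x = +-55 mm.
- slim_module: Fixed key module, green top with white keys, 40 mm wide (frame's y), 100 mm long (x); origin at the centre of its underside, 8 mm above the bench, top 40 mm above the bench. Stands on the +y or -y side (varies) of the middle module; the gap between the two is 19 mm wide, 32 mm deep, centred 49.5 mm from the frame's middle: the only one wide enough. Slit in its own middle: 8 mm.
- broad_module: Fixed key module like the slim one but 62 mm wide (frame's y), on the other side of the middle module. The gap to the middle module and the slit in its own middle are both 8 mm wide, too narrow. Origin at the centre of its underside, 8 mm above the bench, top 40 mm above the bench.
- module_top (a point): Centre of the top face of the middle module: 80 mm (frame's y) by 100 mm (frame's x), green top with a round black speaker grille, at the middle of the frame. 46 mm above the bench when released (6 mm proud of its neighbours), 40 mm when flush. It slides only straight down, on a spring.
- module (a joint): How far the middle module is pressed down, m: 0 released, 0.006 flush and at its firm stop. The spring pushes back with 4 N at the start and 8.5 N when flush; let go, it springs up again.
- leg (a joint): Angle of the support leg, rad: 0 folded along the frame's +y end (pointing to the frame's +x), growing as it swings out, anticlockwise from above, to 1.5 at its end stop (pointing to the frame's +y). The hinge is stiff, so the leg stays where it is left, also in the end stop; about 1 N at the post swings it. Seated means fully against the end stop, beyond 1.42.
- leg_hinge (a point): The leg's upright hinge axis, at bench level, at x = -45 mm, y = +135 mm in the frame's frame.
- leg_post (a point): Centre of the top of the upright round steel post on the leg: 16 mm diameter, 95 mm from the hinge axis, its top 95 mm above the bench and free to be pinched or pushed above the modules. The flat leg bar below is 18 mm wide, top 14 mm above the bench.
- spacer_center (a point): Centre of the loose aluminium spacer: an upright bar 55 mm long (its x), 14 mm thick (its y), 70 mm tall, 60 to 130 g, standing on the bench off the frame's -y end. At the bottom of the gap, its length along the frame's x, its centre is 43 mm above the bench and it stands 38 mm proud of the modules.
- beltpack: Bystander: black belt pack 90 x 130 x 36 mm lying beyond the frame; origin at the centre of its underside.
- fist_mic: Bystander: black hand microphone 75 x 55 x 30 mm lying beyond the frame; origin at the centre of its underside.
- screwdriver: Bystander: screwdriver, lying to the left of the frame, beyond the reach of the leg; origin at the middle of its underside.
- spacer: The same spacer; origin at the centre of its foot.
There are look-alikes about, which are no part of the job. What is shaped like the spacer but pink is not meant.

How it is judged (in metres and radians):
On the way, in this order (a step that is already met when the one before it is completed fails the run):
1. the leg is swung out into its end stop (value of joint leg above 1.42 rad), for 0.2 s.
2. the spacer is at the bottom of the wide gap, let go (z of spacer_center in the frame of frame between 0.039 and 0.0455 m and (y of spacer_center in the frame of frame between 0.0435 and 0.0555 m or y of spacer_center in the frame of frame between -0.0555 and -0.0435 m) and x of spacer_center in the frame of frame between -0.028 and 0.028 m and horizontal distance between spacer_center and slim_module below 0.045 m and angle between spacer_center's own z axis and vertical below 0.2 rad and contact force between the fingers and spacer below 0.3 N), for 0.2 s.
At the end, for the whole second after the job is handed in: Leg beyond 1.42 rad; spacer let go in the gap between slim and middle modules, within 2.5 mm of the floor, 28 mm of the gap's middle and 11 degrees of upright; fingers hold the middle module within 1.5 mm of flush with more than 4 N (value of joint leg above 1.42 rad and z of spacer_center in the frame of frame between 0.039 and 0.0455 m and (y of spacer_center in the frame of frame between 0.0435 and 0.0555 m or y of spacer_center in the frame of frame between -0.0555 and -0.0435 m) and x of spacer_center in the frame of frame between -0.028 and 0.028 m and horizontal distance between spacer_center and slim_module below 0.045 m and angle between spacer_center's own z axis and vertical below 0.2 rad and value of joint module above 0.0045 m and contact force between the fingers and module above 4 N and contact force between the fingers and spacer below 2 N); the arm keeps its last pose, push and grip.
It fails at once if a bystander was pushed more than 3 cm (distance of any of beltpack, fist_mic, screwdriver from where it was at the start of the episode above 0.03 m).
It also fails if it takes over 64 s, if anything falls off the work surface, if the arm or the gripper's body presses on something with over 40 N, if the wrist force passes 120 N, or if a joint passes its speed limit or range.

## Working session

There is one attempt and no reset: what is moved stays moved. The work goes in short steps, Python scripts to look and compute and a tool call to move; the robot and the scene stay as the last step left them, time stands still between calls to the robot, and variables do not carry over. Pictures are saved under pics/ and viewed, at most 10 in all, crops included, and the job is handed in when it is done.

Besides the shell and the picture viewer there is one more tool, called after "Request:" as name(argument=value, ...), one argument or row to a line, values as JSON. play_rows: Moves the arm, as the interface text tells. Scaled input: -1 to 1 covers 30 mm each way for a shift and 0.15 rad each way for a turn. Its arguments: {"type":"object","properties":{"commands":{"type":"string"},"grip":{"type":"number"}},"required":["commands"]}

```bash
mkdir -p pics; cat > h.py <<'E'
import numpy as np, cv2
from station import r, cams
def grab(n):
    i=cams.camera_info(n); p,d=cams.capture(n); return p,d,i
def world(d,i,u,v,z=None):
    K=np.array(i["mtx"]);R=np.array(i["R"]);t=np.array(i["t"])
    q=cv2.undistortPoints(np.array([[[u,v]]],float),K,np.array([i["k1"],0,0,0,0.]))[0,0]
    ray=np.array([q[0],q[1],1.])
    if z is None: s=d[int(round(v)),int(round(u))]
    else:
        c=-R.T@t; w=R.T@ray; s=(z-c[2])/w[2]
    return R.T@(ray*s-t)
E
python3 - <<'E'
from h import *
for n in("top","side"):
    p,d,i=grab(n); cv2.imwrite(f"pics/{n}0.png",cv2.resize(p,(800,600))); np.savez(n+"0.npz",d=d,p=p,**{k:np.array(v) for k,v in i.items()})
    print(n,i)
print(r.sense())
E
```

```text
top {'mtx': array([[377.78052988,   0.        , 256.09832326],
       [  0.        , 377.78052988, 193.51986786],
       [  0.        ,   0.        ,   1.        ]]), 'k1': -0.0657738040539756, 'R': array([[ 0.00399051, -0.99957087,  0.02901969],
       [-0.9981846 , -0.00572563, -0.05995603],
       [ 0.06009646, -0.02872775, -0.9977791 ]]), 't': array([0.0232747 , 0.64046782, 1.04621978])}
side {'mtx': array([[383.91221198,   0.        , 254.30490381],
       [  0.        , 383.91221198, 190.03242637],
       [  0.        ,   0.        ,   1.        ]]), 'k1': -0.08055832595887207, 'R': array([[ 0.94824136, -0.3175049 ,  0.00538212],
       [-0.24082562, -0.73007633, -0.63952449],
       [ 0.20698152,  0.60512742, -0.76875188]]), 't': array([-0.58144248,  0.22178873,  1.09754111])}
{'time_s': 0.1, 'joints': array([ 8.63773741e+01,  2.20860326e+01,  3.85412184e-01, -2.32867416e-02,
       -6.84121457e+01, -1.48182457e+01]), 'joint_velocities': array([ 0.06294073, -0.1405092 ,  0.25683166,  0.08905848, -0.04592614,
       -0.02768215]), 'effort': array([ 7.18930023e-04, -3.91692603e+01,  1.87935805e+01,  4.23188701e+00,
        1.34372167e-02, -7.08687526e-05]), 'tcp_pos': array([0.19750844, 0.59238492, 0.22156266]), 'ee_rot': array([[ 9.48603208e-01, -3.16467537e-01, -5.01520179e-04],
       [-3.16467904e-01, -9.48601234e-01, -1.94029813e-03],
       [ 1.38298710e-04,  1.99928807e-03, -9.99997992e-01]]), 'wrist_force': array([0.13193172, 0.30724363, 0.11703883]), 'moment': array([ 0.0079197 , -0.05439353,  0.01092177]), 'gripper_force': 0.0, 'gripper_width': 0.9993090532852441}
```

View pics/top0.png

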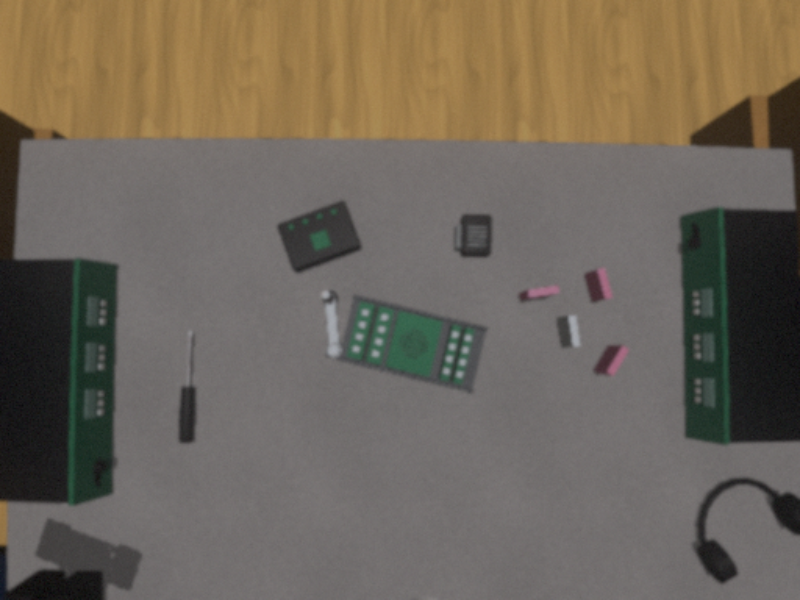

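View pics/side0.png

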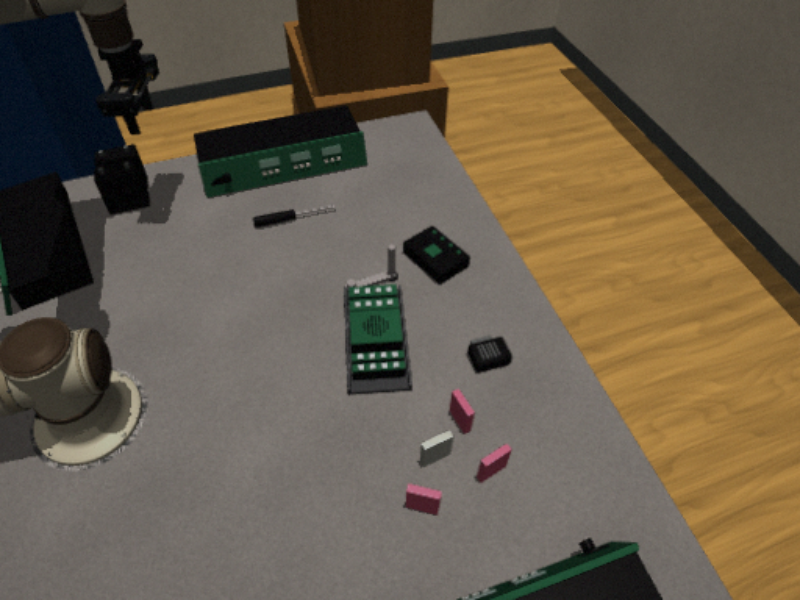

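The pictures show the frame at about (415,345) in the top view, the leg on its left end with the post at (328,296), and the grey spacer at (570,331) among three pink look-alikes. I'll enlarge the frame and spacer area.

```bash
python3 - <<'E'
import numpy as np,cv2
p=np.load("top0.npz")["p"]
c=p[175:258,195:395]; cv2.imwrite("pics/c1.png",cv2.resize(c,(800,332),interpolation=cv2.INTER_CUBIC))
E
```

```text
(no output)
```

View pics/c1.png

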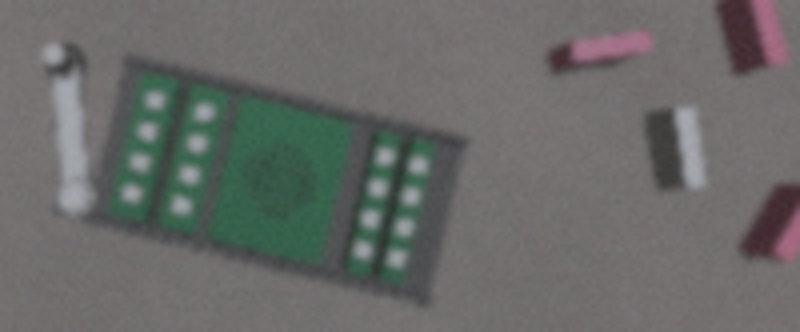

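The crop shows: slim module on the right (frame −y), wide gap at crop (340,195), leg hinge (75,198), post top (55,55), spacer top face corners (674,108), (693,107), (706,187), (686,189).

```bash
python3 - <<'E'
from h import *
i=dict(np.load("top0.npz"));d=i["d"]
def W(c,z): 
    u,v=195+(c[0]+.5)/4-.5,175+(c[1]+.5)/4-.5
    return world(d,i,u,v,z), world(d,i,u,v)[2]
g=lambda n,L,z:[print(n,*np.round(W(c,z)[0],4),"dz",round(W(c,z)[1],3)) for c in L]
g("frame",[(128,58),(467,138),(428,300),(90,218)],.02)
g("mod",[(238,97),(355,125),(322,265),(207,240),(280,181)],.046)
g("hinge",[(75,198)],.014); g("post",[(55,55)],.095)
g("sp",[(674,108),(693,107),(706,187),(686,189),(690,148)],.07)
m=np.mean([W(c,.046)[0] for c in [(238,97),(355,125),(322,265),(207,240)]],0)
f=np.mean([W(c,.02)[0] for c in [(128,58),(467,138),(428,300),(90,218)]],0)
print(m,f)
F=[W(c,.02)[0] for c in [(128,58),(467,138),(428,300),(90,218)]]
yv=(F[0]-F[1]+F[3]-F[2])/2; xv=(F[0]-F[3]+F[1]-F[2])/2
print(np.linalg.norm(yv),np.linalg.norm(xv),np.degrees(np.arctan2(-yv[0],yv[1])),np.degrees(np.arctan2(xv[1],xv[0])))
E
```

```text
frame 0.6522 0.1094 0.02 dz 0.023
frame 0.597 -0.13 0.02 dz 0.017
frame 0.4832 -0.1021 0.02 dz -0.002
frame 0.5399 0.135 0.02 dz 0.021
mod 0.624 0.0325 0.046 dz 0.01
mod 0.6051 -0.048 0.046 dz 0.045
mod 0.5093 -0.0254 0.046 dz 0.01
mod 0.5262 0.0533 0.046 dz 0.006
mod 0.5665 0.0035 0.046 dz 0.048
hinge 0.5537 0.1461 0.014 dz 0.024
post 0.6485 0.1534 0.095 dz 0.092
sp 0.6169 -0.2632 0.07 dz 0.067
sp 0.6176 -0.2763 0.07 dz -0.002
sp 0.5633 -0.2847 0.07 dz 0.072
sp 0.562 -0.2708 0.07 dz -0.003
sp 0.5898 -0.2739 0.07 dz 0.067
[0.56613349 0.00310898 0.046     ] [0.56807764 0.00308307 0.02      ]
0.2447640497204492 0.1161607021278595 -13.217722797801684 -13.32093440643487
```

Request:
play_rows(
  commands="0.94 -0.916 0 0 0 0.166;0.94 -0.916 0 0 0 0.166;0.94 -0.916 0 0 0 0.166;0.94 -0.916 0 0 0 0.166;0.94 -0.916 0 0 0 0.166;0.94 -0.916 0 0 0 0.166;0.94 -0.916 0 0 0 0.166;0.94 -0.916 0 0 0 0.166;0.94 -0.916 0 0 0 0.166;0.94 -0.916 0 0 0 0.166;0.94 -0.916 0 0 0 0.166;0.94 -0.916 0 0 0 0.166;0.94 -0.916 0 0 0 0.166;0.94 -0.916 0 0 0 0.166;0.94 -0.916 0 0 0 0.166;0.94 -0.916 0 0 0 0.166;0 0 0 0 0 0;0 0 0 0 0 0",
  grip=60,
)

```text
time_s: 1.9
tcp_pos: [0.6488, 0.1523, 0.2214]
ee_rot: [[0.997, 0.074, -0.002], [0.074, -0.997, -0.0], [-0.002, 0.0, -1.0]]
wrist_force: [-0.1, 0.2, -0.3]
gripper_width: 0.686
gripper_force: 0.0
```

```bash
python3 - <<'E'
from h import *
print(r.sense()["tcp_pos"],r.sense()["ee_rot"][:,0],r.sense()["joints"])
p,d,i=grab("wrist"); cv2.imwrite("pics/w1.png",cv2.resize(p,(800,600))); np.savez("w1.npz",d=d,p=p,**{k:np.array(v) for k,v in i.items()})
E
```

```text
[0.64879192 0.15232278 0.22136084] [ 0.99723014  0.07435039 -0.00201927] [ 2.70735161e+01  2.62207325e+01  6.91176354e+00 -2.86804086e-02
 -7.08051530e+01  6.71998667e+01]
```

View pics/w1.png

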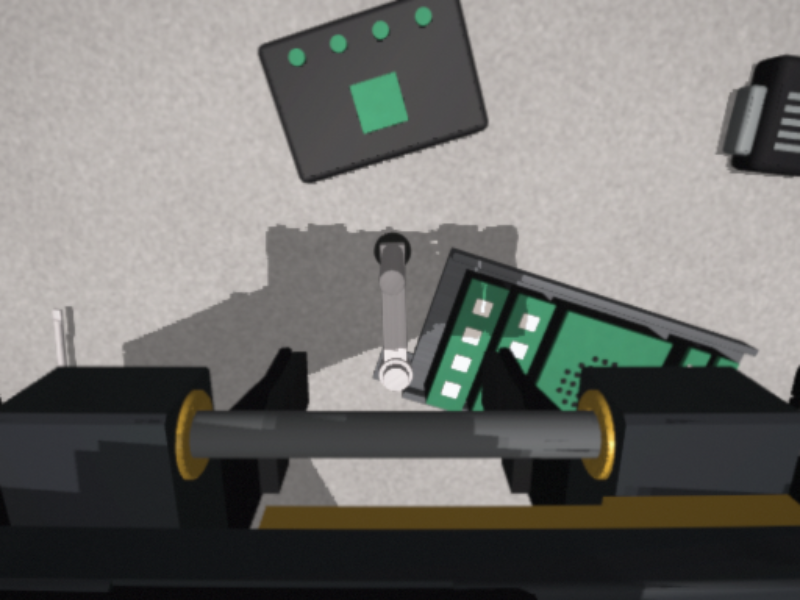

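The wrist view shows the post top at about (391,283) (base at (392,250)), hinge cap at (396,376), frame and belt pack clear of it.

```bash
python3 - <<'E'
from h import *
i=dict(np.load("w1.npz"));d=i["d"]
for (u,v,z) in [(391,283,.095),(396,374,.014),(392,250,0.014)]:
    print(world(d,i,u*.64,v*.64,z),world(d,i,u*.64,v*.64))
# frame rail corners / gap
for (u,v,z) in [(453,250,.02),(755,348,.02),(568,310,.046),(672,343,.046)]: print(world(d,i,u*.64,v*.64,z))
E
```

```text
[0.64716695 0.15332733 0.095     ] [0.64721205 0.15332936 0.09516624]
[0.55168408 0.14308494 0.014     ] [0.55753974 0.14354835 0.02646174]
[0.65015032 0.15341625 0.014     ] [0.65593359 0.15367928 0.04237322]
[0.65464158 0.10976078 0.02      ]
[ 0.59609398 -0.13058811  0.02      ]
[0.62370572 0.02921169 0.046     ]
[ 0.60481726 -0.04901123  0.046     ]
```

Request:
play_rows(
  commands="-0.04 0.02 -0.86 0 0 0;0 0 -0.86 0 0 0;0 0 -0.86 0 0 0;0 0 -0.86 0 0 0;0 0 -0.86 0 0 0;0 0 -0.86 0 0 0;0 0 0 0 0 0",
)

```text
time_s: 2.65
tcp_pos: [0.6439, 0.1541, 0.0639]
ee_rot: [[0.997, 0.078, -0.008], [0.078, -0.997, -0.003], [-0.008, 0.002, -1.0]]
wrist_force: [-0.8, 0.7, 0.5]
gripper_width: 0.685
gripper_force: 0.0
```

Request:
play_rows(
  commands="0 0 0 0 0 0;0 0 0 0 0 0;0 0 0 0 0 0;0 0 0 0 0 0;0 0 0 0 0 0;0 0 0 0 0 0;0 0 0 0 0 0;0 0 0 0 0 0",
  grip=10,
)

```text
time_s: 3.45
tcp_pos: [0.6477, 0.1538, 0.0679]
ee_rot: [[0.997, 0.076, 0.0], [0.076, -0.997, -0.0], [0.0, 0.0, -1.0]]
wrist_force: [-0.4, 0.5, 1.6]
gripper_width: 0.176
gripper_force: 30.0
```

```bash
python3 - <<'E'
import numpy as np
h=np.array([.554,.1447]); 
a0=np.arctan2(.1529-h[1],.6475-h[0]);a1=np.radians(-13.27)+1.5+0.03
a=np.linspace(a0,a1,21); p=h+.095*np.c_[np.cos(a),np.sin(a)]
print(np.degrees([a0,a1]),(a[1]-a[0])/.15); print("\n".join("%.2f %.2f 0 0 0 0.4;"%tuple(x) for x in np.diff(p,axis=0)/.03),sep="")
E
```

```text
[ 5.01204689 74.39254266] 0.4036393625660532
-0.02 0.19 0 0 0 0.4;
-0.03 0.19 0 0 0 0.4;
-0.05 0.19 0 0 0 0.4;
-0.06 0.18 0 0 0 0.4;
-0.07 0.18 0 0 0 0.4;
-0.08 0.18 0 0 0 0.4;
-0.09 0.17 0 0 0 0.4;
-0.10 0.16 0 0 0 0.4;
-0.11 0.16 0 0 0 0.4;
-0.12 0.15 0 0 0 0.4;
-0.13 0.14 0 0 0 0.4;
-0.14 0.14 0 0 0 0.4;
-0.14 0.13 0 0 0 0.4;
-0.15 0.12 0 0 0 0.4;
-0.16 0.11 0 0 0 0.4;
-0.16 0.10 0 0 0 0.4;
-0.17 0.09 0 0 0 0.4;
-0.17 0.08 0 0 0 0.4;
-0.18 0.07 0 0 0 0.4;
-0.18 0.06 0 0 0 0.4;
```

Request:
play_rows(
  commands="-0.02 0.19 0 0 0 0.4;-0.03 0.19 0 0 0 0.4;-0.05 0.19 0 0 0 0.4;-0.06 0.18 0 0 0 0.4;-0.07 0.18 0 0 0 0.4;-0.08 0.18 0 0 0 0.4;-0.09 0.17 0 0 0 0.4;-0.10 0.16 0 0 0 0.4;-0.11 0.16 0 0 0 0.4;-0.12 0.15 0 0 0 0.4;-0.13 0.14 0 0 0 0.4;-0.14 0.14 0 0 0 0.4;-0.14 0.13 0 0 0 0.4;-0.15 0.12 0 0 0 0.4;-0.16 0.11 0 0 0 0.4;-0.16 0.10 0 0 0 0.4;-0.17 0.09 0 0 0 0.4;-0.17 0.08 0 0 0 0.4;-0.18 0.07 0 0 0 0.4;-0.18 0.06 0 0 0 0.4",
)

```text
time_s: 5.45
tcp_pos: [0.5822, 0.2346, 0.0681]
ee_rot: [[0.287, 0.958, 0.007], [0.958, -0.287, -0.004], [-0.002, 0.008, -1.0]]
wrist_force: [27.1, -22.1, -13.4]
gripper_width: 0.17
gripper_force: 30.0
```

Request:
play_rows(
  commands="0 0 0 0 0 0;0 0 0 0 0 0;0 0 0 0 0 0",
)

```text
time_s: 5.75
tcp_pos: [0.5824, 0.2343, 0.068]
ee_rot: [[0.291, 0.957, 0.006], [0.957, -0.291, -0.003], [-0.001, 0.006, -1.0]]
wrist_force: [13.4, -11.1, -5.0]
gripper_width: 0.177
gripper_force: 30.0
```

Request:
play_rows(
  commands="0 0 0 0 0 0;0 0 0 0 0 0;0 0 0 0 0 0;0 0 0 0 0 0;0 0 0.9 0 0 0;0 0 0.9 0 0 0;0 0 0.9 0 0 0;0 0 0.9 0 0 0;0 0 0.9 0 0 0;0 0 0 0 0 0",
  grip=45,
)

```text
time_s: 6.75
tcp_pos: [0.5802, 0.2392, 0.2078]
ee_rot: [[0.288, 0.957, 0.008], [0.957, -0.288, 0.005], [0.007, 0.007, -1.0]]
wrist_force: [0.6, 0.2, 0.3]
gripper_width: 0.521
gripper_force: 0.0
```

Request:
play_rows(
  commands="0.014 -0.943 0 0 0 -0.42;0.014 -0.943 0 0 0 -0.42;0.014 -0.943 0 0 0 -0.42;0.014 -0.943 0 0 0 -0.42;0.014 -0.943 0 0 0 -0.42;0.014 -0.943 0 0 0 -0.42;0.014 -0.943 0 0 0 -0.42;0.014 -0.943 0 0 0 -0.42;0.014 -0.943 0 0 0 -0.42;0.014 -0.943 0 0 0 -0.42;0.014 -0.943 0 0 0 -0.42;0.014 -0.943 0 0 0 -0.42;0.014 -0.943 0 0 0 -0.42;0.014 -0.943 0 0 0 -0.42;0.014 -0.943 0 0 0 -0.42;0.014 -0.943 0 0 0 -0.42;0.014 -0.943 0 0 0 -0.42;0.014 -0.943 0 0 0 -0.42;0 0 0 0 0 0;0 0 0 0 0 0",
)

```text
time_s: 8.75
tcp_pos: [0.5856, -0.2716, 0.2018]
ee_rot: [[0.99, 0.142, -0.001], [0.142, -0.99, 0.001], [-0.001, -0.001, -1.0]]
wrist_force: [-0.9, 0.6, 0.2]
gripper_width: 0.518
gripper_force: 0.0
```

```bash
python3 - <<'E'
from h import *
s=r.sense();print(s["tcp_pos"],np.degrees(np.arctan2(s["ee_rot"][1,0],s["ee_rot"][0,0])))
p,d,i=grab("wrist"); np.savez("w2.npz",d=d,p=p,**{k:np.array(v) for k,v in i.items()})
pt,dt,it=grab("top"); c=pt[165:258,195:395]; 
cv2.imwrite("pics/w2.png",np.vstack([cv2.resize(p[:240],(480,225)),cv2.resize(c,(480,223))]))
cv2.imwrite("pics/w2.png",cv2.resize(p,(800,600)));np.savez("t2.npz",d=dt,p=pt,**{k:np.array(v) for k,v in it.items()})
cv2.imwrite("pics/t2.png",cv2.resize(c,(800,372),interpolation=cv2.INTER_CUBIC))
E
```

```text
[ 0.58555111 -0.27156561  0.20182976] 8.162513565252988
```

View pics/w2.png

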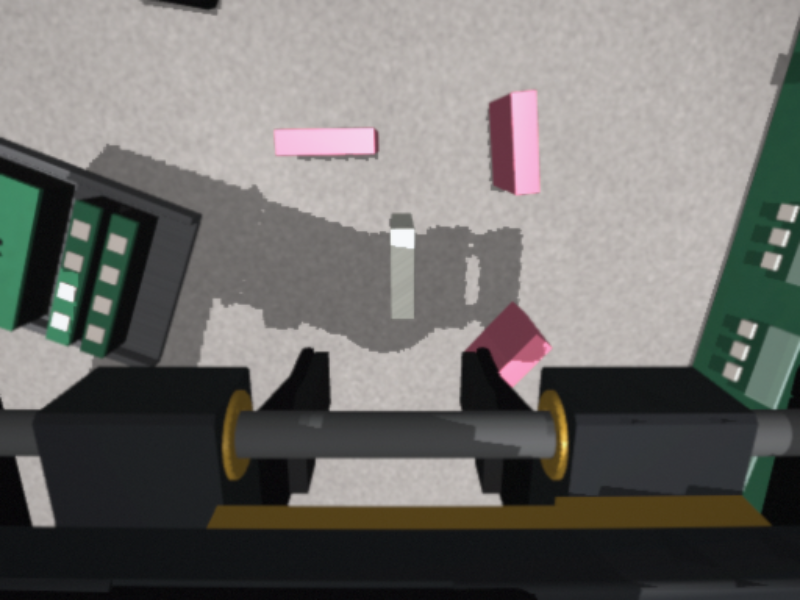

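View pics/t2.png

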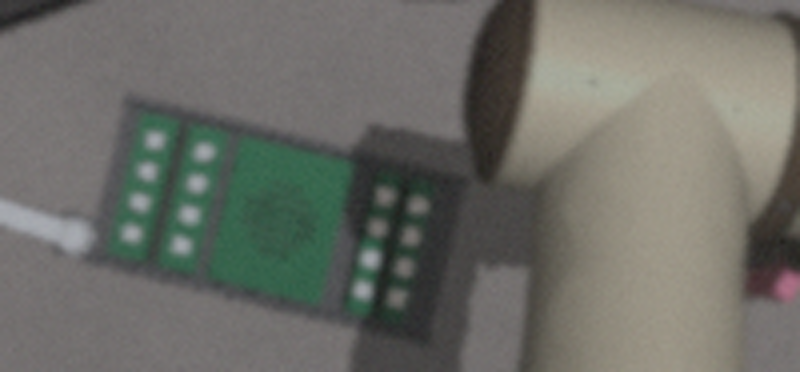

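Wrist view: spacer top face spans (391–414, 229–318), aligned with the fingers; the lower pink piece is around (512,345). The top view shows the leg pointing out along frame +y (bar from (75,235) to (0,207)).

```bash
python3 - <<'E'
from h import *
i=dict(np.load("w2.npz"));d=i["d"]
P=lambda u,v,z:(np.round(world(d,i,u*.64,v*.64,z),4),np.round(world(d,i,u*.64,v*.64),4))
for a in [(391,229,.07),(414,229,.07),(391,318,.07),(414,318,.07),(402,274,.07),(550,348,.07),(512,385,.07),(512,303,0),(469,350,0)]: print(a,*P(*a))
i=dict(np.load("t2.npz"))
for a in [(75,235),(2,207)]: print(world(None,i,195+a[0]/4-.4,165+a[1]/4-.4,.014))
p=i["p"]; c=p[170:235,150:230]; cv2.imwrite("pics/leg.png",cv2.resize(c,(800,600),interpolation=cv2.INTER_CUBIC))
E
```

```text
(391, 229, 0.07) [ 0.6142 -0.2661  0.07  ] [ 0.6144 -0.2661  0.0715]
(414, 229, 0.07) [ 0.6161 -0.2792  0.07  ] [ 0.616  -0.2792  0.0698]
(391, 318, 0.07) [ 0.5607 -0.2736  0.07  ] [ 5.368e-01 -2.764e-01  3.000e-04]
(414, 318, 0.07) [ 0.5627 -0.2874  0.07  ] [ 0.5396 -0.2933  0.0014]
(402, 274, 0.07) [ 0.5887 -0.2762  0.07  ] [ 0.589  -0.2762  0.0712]
(550, 348, 0.07) [ 0.5553 -0.3733  0.07  ] [ 0.5557 -0.3729  0.0711]
(512, 385, 0.07) [ 0.5274 -0.3553  0.07  ] [ 0.5277 -0.355   0.0708]
(512, 303, 0) [ 0.5611 -0.3636  0.    ] [ 0.5633 -0.3614  0.0079]
(469, 350, 0) [ 0.5196 -0.3388  0.    ] [ 0.5231 -0.337   0.0089]
[0.55588075 0.14622368 0.014     ]
[0.57528727 0.19773591 0.014     ]
```

View pics/leg.png

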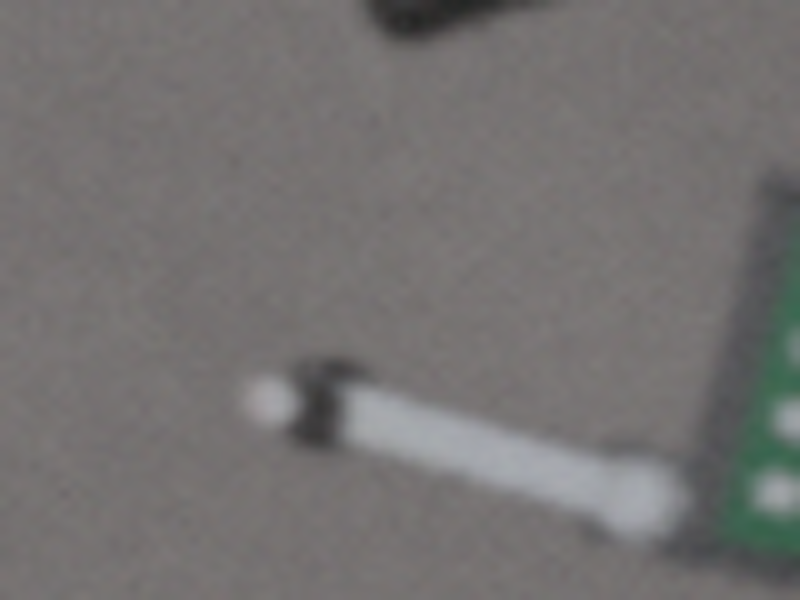

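Leg view: post (272,402), bar about 18° off the picture's horizontal; expected at the stop is 17.3°, so it is seated. Now the spacer.

Request:
play_rows(
  commands="0.1 -0.17 0 0 0 0;0 0 -0.8 0 0 0;0 0 -0.8 0 0 0;0 0 -0.8 0 0 0;0 0 -0.8 0 0 0;0 0 -0.8 0 0 0;0 0 -0.8 0 0 0;0 0 -0.4 0 0 0;0 0 0 0 0 0;0 0 0 0 0 0",
)

```text
time_s: 9.85
tcp_pos: [0.5898, -0.2768, 0.0476]
ee_rot: [[0.99, 0.143, 0.001], [0.143, -0.99, -0.001], [0.001, 0.001, -1.0]]
wrist_force: [0.6, 0.1, 0.1]
gripper_width: 0.516
gripper_force: 0.0
```

Request:
play_rows(
  commands="0 0 0 0 0 0;0 0 0 0 0 0;0 0 0 0 0 0;0 0 0 0 0 0;0 0 0 0 0 0;0 0 0 0 0 0;0 0 0 0 0 0",
  grip=5,
)

```text
time_s: 10.55
tcp_pos: [0.5889, -0.2768, 0.047]
ee_rot: [[0.99, 0.142, 0.0], [0.142, -0.99, -0.0], [0.0, 0.0, -1.0]]
wrist_force: [-0.7, 0.5, 0.9]
gripper_width: 0.16
gripper_force: 30.0
```

Request:
play_rows(
  commands="0 0 0.83 0 0 0;0 0 0.83 0 0 0;0 0 0.83 0 0 0;0 0 0.83 0 0 0;-0.126 0.859 0 0 0 -0.279;-0.126 0.859 0 0 0 -0.279;-0.126 0.859 0 0 0 -0.279;-0.126 0.859 0 0 0 -0.279;-0.126 0.859 0 0 0 -0.279;-0.126 0.859 0 0 0 -0.279;-0.126 0.859 0 0 0 -0.279;-0.126 0.859 0 0 0 -0.279;-0.126 0.859 0 0 0 -0.279;0 0 0 0 0 0;0 0 0 0 0 0;0 0 0 0 0 0",
)

```text
time_s: 12.15
tcp_pos: [0.5548, -0.0453, 0.1462]
ee_rot: [[0.973, -0.232, -0.0], [-0.232, -0.973, -0.0], [-0.0, 0.0, -1.0]]
wrist_force: [-0.2, -0.0, -0.5]
gripper_width: 0.16
gripper_force: 30.0
```

```bash
python3 - <<'E'
from h import *
s=r.sense();print(s["tcp_pos"],np.degrees(np.arctan2(s["ee_rot"][1,0],s["ee_rot"][0,0])))
p,d,i=grab("wrist"); np.savez("w3.npz",d=d,p=p,**{k:np.array(v) for k,v in i.items()})
cv2.imwrite("pics/w3.png",cv2.resize(p,(800,600)))
E
```

```text
[ 0.55482938 -0.04534309  0.1461891 ] -13.421867215111627
```

View pics/w3.png

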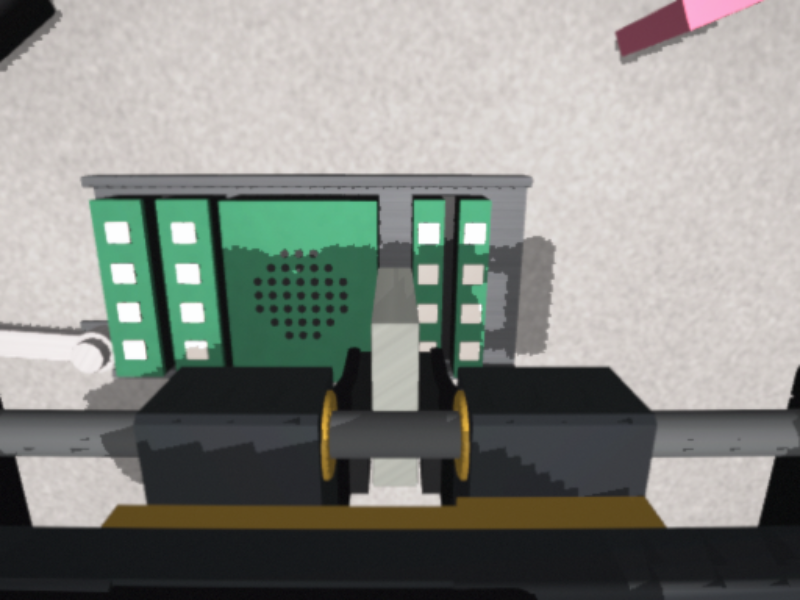

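Wrist view: module's gap edge at (378,202), slim module edge at (413,202), spacer's lower front edge (378–412, 268), rail line level at v≈180 (well aligned).

```bash
python3 - <<'E'
from h import *
i=dict(np.load("w3.npz"));d=i["d"]
th=np.radians(-13.42);R=np.array([[np.cos(th),np.sin(th)],[-np.sin(th),np.cos(th)]]);t=np.array([.5548,-.0453])
def P(n,u,v,z): 
    a=world(d,i,u*.64,v*.64,z);b=world(d,i,u*.64,v*.64); print(n,np.round(R@(a[:2]-t)*1000,1),"depth z",np.round(b[2],4), np.round(R@(b[:2]-t)*1000,1))
P("modR",378,202,.046);P("modR",379,240,.046);P("modL",220,202,.046);P("modR-",375,202,.046);P("slimL",413,202,.04);P("slimR",490,202,.04);P("slimR-",487,202,.04)
P("slimL2",414,240,.04)
P("spL",378,268,.0995);P("spR",412,268,.0995);P("spTL",372,322,.1695);P("spTR",419,322,.1695)
P("railL",90,178,.02);P("railR",525,178,.02)
P("rail",200,184,.02);P("rail",480,184,.02)
E
```

```text
modR [48.5  7.2] depth z 0.3091 [77.1 -1.3]
modR [29.1  6.9] depth z 0.0099 [22.5  8. ]
modL [48.7 87.4] depth z 0.0473 [48.8 86.9]
modR- [48.5  8.7] depth z 0.0471 [48.6  8.7]
slimL [ 47.9 -10.7] depth z 0.0302 [ 46.8 -11. ]
slimR [ 47.9 -50.6] depth z 0.0415 [ 48.1 -50.3]
slimR- [ 47.9 -49. ] depth z 0.04 [ 47.9 -49. ]
slimL2 [ 28.  -11.4] depth z 0.0402 [ 28.  -11.4]
spL [27.   5.7] depth z 0.1029 [27.8  5.6]
spR [27.  -8.5] depth z 0.0406 [ 12.9 -10.5]
spTL [27.8  5.2] depth z 0.169 [27.6  5.3]
spTR [27.8 -8.2] depth z 0.0426 [-16.9 -14.5]
railL [ 59.4 167.5] depth z 0.0206 [ 59.4 167.1]
railR [ 58.8 -72.8] depth z 0.0203 [ 58.9 -72.8]
rail [ 55.8 106.4] depth z 0.0204 [ 55.8 106.2]
rail [ 55.6 -48.2] depth z 0.0204 [ 55.6 -48.1]
```

Request:
play_rows(
  commands="0 -0.02 -0.5 0 0 0;0 0 -0.5 0 0 0;0 0 -0.5 0 0 0;0 0 -0.5 0 0 0;0 0 -0.5 0 0 0;0 0 0 0 0 0;0 0 0 0 0 0",
)

```text
time_s: 12.9
tcp_pos: [0.5551, -0.0462, 0.0714]
ee_rot: [[0.973, -0.233, -0.0], [-0.233, -0.973, -0.0], [-0.0, 0.0, -1.0]]
wrist_force: [0.0, 0.0, -1.1]
gripper_width: 0.158
gripper_force: 30.0
```

Request:
play_rows(
  commands="0 0 -0.1 0 0 0;0 0 -0.1 0 0 0;0 0 -0.1 0 0 0;0 0 -0.1 0 0 0;0 0 -0.1 0 0 0;0 0 0 0 0 0;0 0 0 0 0 0;0 0 0 0 0 0",
)

```text
time_s: 13.7
tcp_pos: [0.555, -0.0454, 0.0565]
ee_rot: [[0.973, -0.232, 0.0], [-0.232, -0.973, -0.0], [0.0, -0.0, -1.0]]
wrist_force: [0.2, -0.1, -1.1]
gripper_width: 0.158
gripper_force: 30.0
```

Request:
play_rows(
  commands="0 0 -0.04 0 0 0;0 0 -0.03 0 0 0;0 0 0 0 0 0;0 0 0 0 0 0;0 0 0 0 0 0",
)

```text
time_s: 14.2
tcp_pos: [0.5551, -0.0454, 0.0549]
ee_rot: [[0.973, -0.232, 0.001], [-0.232, -0.973, -0.0], [0.001, -0.0, -1.0]]
wrist_force: [-2.0, 1.5, 5.4]
gripper_width: 0.16
gripper_force: 30.0
```

Request:
play_rows(
  commands="0 0 0 0 0 0;0 0 0 0 0 0;0 0 0 0 0 0;0 0 0 0 0 0;0 0 0 0 0 0;0 0 0 0 0 0",
  grip=45,
)

```text
time_s: 14.8
tcp_pos: [0.5549, -0.0455, 0.0541]
ee_rot: [[0.973, -0.232, -0.0], [-0.232, -0.973, -0.0], [-0.0, 0.0, -1.0]]
wrist_force: [-0.1, 0.4, 0.8]
gripper_width: 0.509
gripper_force: 0.0
```

Request:
play_rows(
  commands="0 0 0.5 0 0 0;0 0 0.8 0 0 0;0 0 0.8 0 0 0;0 0 0.8 0 0 0;0 0 0.4 0 0 0;0 0 0 0 0 0;0 0 0 0 0 0",
)

```text
time_s: 15.5
tcp_pos: [0.5542, -0.0454, 0.1523]
ee_rot: [[0.973, -0.232, -0.001], [-0.232, -0.973, 0.0], [-0.001, 0.0, -1.0]]
wrist_force: [-0.3, 0.2, -0.3]
gripper_width: 0.517
gripper_force: 0.0
```

```bash
python3 - <<'E'
from h import *
s=r.sense();print(s["tcp_pos"])
p,d,i=grab("wrist"); np.savez("w4.npz",d=d,p=p,**{k:np.array(v) for k,v in i.items()})
cv2.imwrite("pics/w4.png",cv2.resize(p,(800,600)))
E
```

```text
[ 0.55417654 -0.04544544  0.1523414 ]
```

View pics/w4.png

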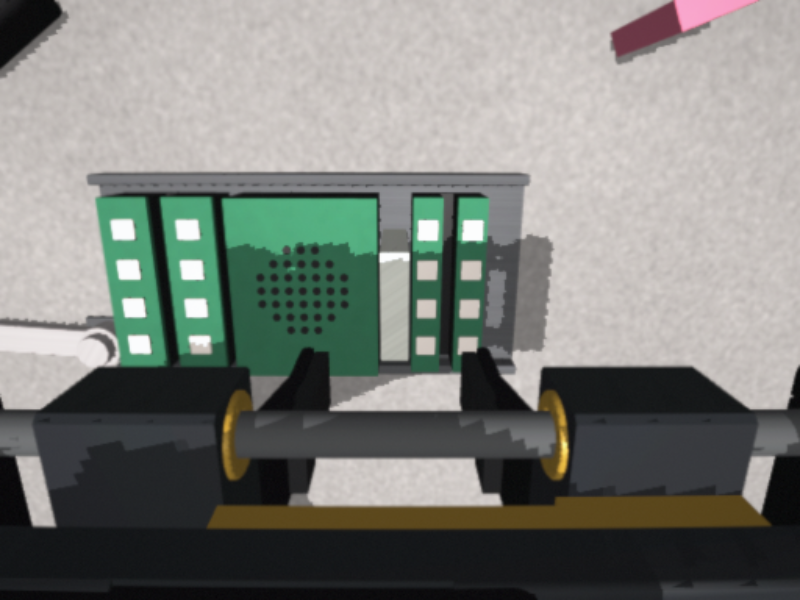

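The spacer sits in the gap (top face (380–410, 253–362)); leg still out at left. Now press the module.

```bash
python3 - <<'E'
from h import *
i=dict(np.load("w4.npz"));d=i["d"]
for u,v in [(385,260),(405,260),(385,352),(405,352),(395,300),(300,220)]: print(u,v,np.round(world(d,i,u*.64,v*.64),4))
E
```

```text
385 260 [ 0.5784 -0.0477  0.0777]
405 260 [ 0.5762 -0.0569  0.0779]
385 352 [ 0.5331 -0.0366  0.0781]
405 352 [ 0.531  -0.0463  0.0784]
395 300 [ 0.5584 -0.0478  0.0786]
300 220 [ 0.6028 -0.0074  0.0466]
```

Request:
play_rows(
  commands="0.18 0.79 0 0 0 0;0.18 0.79 0 0 0 0;0 0 -0.8 0 0 0;0 0 -0.8 0 0 0;0 0 -0.8 0 0 0;0 0 -0.6 0 0 0;0 0 0 0 0 0;0 0 0 0 0 0;0 0 0 0 0 0;0 0 0 0 0 0",
  grip=0,
)

```text
time_s: 16.55
tcp_pos: [0.5664, 0.0021, 0.0643]
ee_rot: [[0.973, -0.232, 0.002], [-0.232, -0.973, 0.0], [0.002, -0.001, -1.0]]
wrist_force: [0.4, 0.6, -0.7]
gripper_width: 0.006
gripper_force: 0.0
```

Request:
play_rows(
  commands="0 0 -0.2 0 0 0;0 0 -0.2 0 0 0;0 0 -0.1 0 0 0;0 0 -0.1 0 0 0;0 0 -0.07 0 0 0;0 0 -0.07 0 0 0;0 0 -0.07 0 0 0;0 0 -0.05 0 0 0;0 0 0 0 0 0;0 0 0 0 0 0;0 0 0 0 0 0;0 0 0 0 0 0",
)

```text
time_s: 17.75
tcp_pos: [0.5654, 0.0019, 0.0403]
ee_rot: [[0.973, -0.231, 0.0], [-0.231, -0.973, -0.001], [0.0, 0.001, -1.0]]
wrist_force: [-8.1, 1.6, 18.5]
gripper_width: 0.004
gripper_force: 9.4
```

Request:
play_rows(
  commands="0 0 0 0 0 0;0 0 0 0 0 0;0 0 0 0 0 0;0 0 0 0 0 0;0 0 0 0 0 0;0 0 0 0 0 0;0 0 0 0 0 0;0 0 0 0 0 0;0 0 0 0 0 0;0 0 0 0 0 0",
)

```text
time_s: 18.75
tcp_pos: [0.5654, 0.0018, 0.0403]
ee_rot: [[0.973, -0.231, -0.0], [-0.231, -0.973, -0.001], [0.0, 0.001, -1.0]]
wrist_force: [-6.8, 1.3, 19.2]
gripper_width: 0.004
gripper_force: 9.4
```

Steady 19 N at a TCP height of 40.3 mm: the module is at its firm stop.

```bash
python3 -c "
from station import r
print(r.finish_job())"
```

```text
the job is handed in; nothing more can be done
None
```

The job is handed in, though no verdict came back: the leg is seated at its stop (about 1.50 rad by my measurement), the spacer is let go on the floor of the wide gap, and the fingers hold the middle module flush with about 19 N.

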